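Sweep the loose pot caps into the tray's trough

ROBOT

A 7-joint arm with a two-finger parallel gripper is mounted at the origin on the work surface. World frame = base frame: x ahead of the robot, y to its left, z up, the work surface at z = 0. Lengths are in m, angles in rad, forces in N, time in s.
With the tool pointing down it reaches from about 0.4 to 0.85 m from the base axis. Payload 10.4 kg.
Tool frame: the origin (TCP) lies at the very end of the fingers, on their centre line; the grasp point (between the pads) lies 19 mm behind it; x points along the fingers, y is the direction in which the jaws open and shut, and the axes are right-handed (so a half turn about x gives the same grasp; the last joint's range is limited). The gripper opens to 85 mm and grips with 20 to 120 N. Pads are 22 mm wide; open, the fingers measure 114 mm over their backs; the gripper's body (76 mm by 85 mm) begins 54 mm behind the grasp point. The pads swing forward as they close: fully open they stand 13 mm farther back than shut.
Start: joints at [1.186, 0.332, -0.065, 1.46, 0.022, 1.35, -0.088], TCP at [0.221, -0.585, 0.231] pointing down, gripper open.
Joint ranges: [-2.6, 2.6], [-0.5, 2.12], [-1.47, 1.34], [0.16, 2.42], [-1.27, 4.41], [0.06, 2.06], [-2.6, 2.6]. Speed limits (rad/s): [2.22, 2.22, 2.79, 2.79, 3.14, 3.14, 3.14].

INTERFACE

Orientations are given as a unit quaternion [x, y, z, w].
In Python, from workcell import monitor, camera, ticket, regions_of gives the robot as it stands.
- The arm moves only by the tool step_arm, never from a script. Its argument "increments" is a list of rows, each a list of 5 numbers: the finger opening in m, from 0 to 0.0854, then the shift along the world's x, y, z in m, then the turn about the world's z in rad. A call has 1 to 12 rows; each row shifts and turns the commanded pose from where the row before left it; what a row does not reach is not made up. A row lasts 1/12 s, in which the tool goes at most 41.7 mm and 7.16 degrees, less where a joint would pass 70% of its speed; a pose out of reach is approached as far as the arm can. A call with a gripper value outside its range is refused whole. The fingers move at their own pace and stop on an object; "force" is the grip in N (left out, the last holds). Time passes only in rows, so rows that do not move let the fingers close. It gives the time, the measured TCP pose, the force and the opening at its end, in the units of the state.
- monitor.get_obs(): the state, without advancing time (a new reading comes with each control period).
- camera(name): name is "side" or "top"; returns a dict with "color" (400x640x3 uint8, red, green, blue), "range_z" (400x640 float32, m along the optical axis (not along the pixel's ray), 0 where there is no reading), "fx", "fy", "cx", "cy" (pixels), "cam_to_world" (4x4, takes a point from camera to world coordinates). Camera axes: x right, y up, looking along -z (the intrinsics and any distortion apply to the point x, -y, -z); pixel columns grow to the right and rows downward; lengths in m; the calibration is good to about 2 mm. A picture is of the moment at which its call begins.
- ticket.hand_in(): hands the job in, once; it reports no verdict.
Trained networks look in a picture, given as the dict that the camera call returned (one of the last four; its "shot" number tells which), for a name from the list of things; names that differ only in an ending like _2 or _b are one class to them, and where a whole thing is asked for, a point or a joint stands for the part that bears it (a point fixed in the world has none). Each returns a list of dicts, best first, with "p" (0 to 1); they miss things now and then, are a little off and sometimes report something else, mostly with a low value. They report only what shows in the picture. A call takes as long as a camera call.
- regions_of(picture, query): "region" (400x640 bool, what is visible of it) and "centre" ([row, column] in pixels, amid what is visible of it).
The state is a dict: "clock": time; "joint_pos": joint angles; "joint_velocities": joint speeds; "tau": joint torques, N m; "position": TCP position; "ee_rot": TCP orientation; "ft_force": force on the tool from outside, world axes, zero at the start; "torque": the same for the moment, N m; "grip_width": opening from 0.0 (shut) to 1.0 (fully open).
Only numpy, scipy, OpenCV 4.12 (cv2) and the standard library are available. Lean on these libraries where they do the work, as an engineer would, in place of code of your own. Each camera call takes 0.05 s, during which the arm holds its last target. There are 200 camera calls.

TASK

Clear the sorting tray: with closed fingers, gently sweep the four loose screw caps across the deck and over its rimless edge, so that all four drop into the sunk trough. Only push them, never grip, press down on or pick up a cap, and leave the two closed pots standing where they are and do not shift the phone, the mouse or the sharps bin.

Things in the scene. Friction and masses are not known exactly. Their poses are not given: they have to be found in the camera images.
- tray: steel sorting tray fixed to the desk, 280 mm (its x) by 340 mm (y); origin at the centre of its underside, z up, turned up to 0.3 rad. Its flat raised deck, top 45 mm above the desk, spans x -135 to +135, y -100 to +165 mm; a rim 5 mm thick and 5 mm higher than the deck bounds it on the +y and both x sides. On the -y side the deck ends in a rimless edge above the sunk trough
- trough_edge (a point): middle of the deck's rimless edge, at deck height (45 mm); axes as the tray's: x along the edge, -y out over the trough. The trough runs the whole edge, 270 mm long and 65 mm wide (tray y -165 to -100 mm), floor 4 mm above the desk with a dark rubber liner; its outer wall and ends are 5 mm thick and rise to 60 mm above the desk
- cap1_center (a point): loose white plastic screw cap of a specimen pot, a flat disc 30 mm in diameter and 14 mm high with a ribbed edge, about 12 g, lying flat on the tray's deck at the start (not on any pot); this point is its centre, 7 mm above its underside
- cap2_center (a point): loose white plastic screw cap of a specimen pot, a flat disc 30 mm in diameter and 14 mm high with a ribbed edge, about 12 g, lying flat on the tray's deck at the start (not on any pot); this point is its centre, 7 mm above its underside
- cap3_center (a point): loose white plastic screw cap of a specimen pot, a flat disc 30 mm in diameter and 14 mm high with a ribbed edge, about 12 g, lying flat on the tray's deck at the start (not on any pot); this point is its centre, 7 mm above its underside
- cap4_center (a point): loose white plastic screw cap of a specimen pot, a flat disc 30 mm in diameter and 14 mm high with a ribbed edge, about 12 g, lying flat on the tray's deck at the start (not on any pot); this point is its centre, 7 mm above its underside
- cap1: the same cap as cap1_center; origin at the centre of its underside
- cap2: the same cap as cap2_center; origin at the centre of its underside
- cap3: the same cap as cap3_center; origin at the centre of its underside
- cap4: the same cap as cap4_center; origin at the centre of its underside
- pot1: closed specimen pot standing upright on the tray's deck among the loose caps: clear body with a paper label and a white cap screwed on, 44 mm in diameter and 38 mm tall, 60 g, loose; origin at the centre of its underside. It stays where it is
- pot2: closed specimen pot standing upright on the tray's deck among the loose caps: clear body with a paper label and a white cap screwed on, 44 mm in diameter and 38 mm tall, 60 g, loose; origin at the centre of its underside. It stays where it is
- sharps_bin: round yellow sharps bin with a red lid, 188 mm in diameter, 164 mm tall, at the right side; bystander, loose, origin at the centre of its underside
- phone: black phone lying flat, 150 by 74 by 9 mm, at the left; bystander, loose, origin at the centre of its underside
- mouse: black computer mouse, 90 by 55 by 30 mm, at the right; bystander, loose, origin at the centre of its underside

How it is judged:
At the end, for the whole second after the job is handed in: All four loose caps lie at rest in the trough: their centres beyond the deck's edge, inside the trough's walls and lower than the deck's top (in any attitude); both closed pots stand upright within 15 mm of where they stood (y of cap1_center in the frame of tray between -0.168 and -0.1 m and x of cap1_center in the frame of tray between -0.138 and 0.138 m and z of each of cap1_center, cap2_center, cap3_center, cap4_center in the frame of tray below 0.045 m and linear speed of each of cap1, cap2, cap3, cap4 below 0.02 m/s and y of cap2_center in the frame of tray between -0.168 and -0.1 m and x of cap2_center in the frame of tray between -0.138 and 0.138 m and y of cap3_center in the frame of tray between -0.168 and -0.1 m and x of cap3_center in the frame of tray between -0.138 and 0.138 m and y of cap4_center in the frame of tray between -0.168 and -0.1 m and x of cap4_center in the frame of tray between -0.138 and 0.138 m and distance of each of pot1, pot2 from where it was at the start of the episode below 0.015 m and angle between each of pot1, pot2's own z axis and vertical below 0.2 rad); the robot touches nothing.
It fails at once if a loose cap is picked up (its centre more than 22 mm above the deck) (height (world z) of any of cap1_center, cap2_center, cap3_center, cap4_center above 0.067 m).
It fails at once if a loose cap is gripped or pressed with more than 15 N (contact force between the fingers and cap1 above 15 N or contact force between the fingers and cap2 above 15 N or contact force between the fingers and cap3 above 15 N or contact force between the fingers and cap4 above 15 N).
It fails at once if a closed pot is pushed more than 15 mm or tipped (distance of any of pot1, pot2 from where it was at the start of the episode above 0.015 m or angle between any of pot1, pot2's own z axis and vertical above 0.3 rad).
It fails at once if the phone, mouse or sharps bin is shifted by more than 20 mm (distance of any of sharps_bin, phone, mouse from where it was at the start of the episode above 0.02 m).
It also fails if it takes over 54 s, if anything falls off the work surface, if the arm or the gripper's body presses on something with over 40 N, if the wrist force passes 120 N, or if a joint passes its speed limit or range.

## Working session

There is one attempt and no reset: what is moved stays moved. The work goes in short steps, Python scripts to look and compute and a tool call to move; the robot and the scene stay as the last step left them, time stands still between calls to the robot, and variables do not carry over. Pictures are saved under pics/ and viewed, about 8 in all and at most 12, crops included, and the job is handed in when it is done.

Besides the shell and the picture viewer there is one more tool, called as a command line: name --pt "numbers of a row" for each row, then --argument value for the rest. step_arm: Moves the arm, as the interface text tells. Its arguments: {"type":"object","properties":{"increments":{"type":"array"},"force":{"type":"number"}},"required":["increments"]}

```bash
mkdir -p pics
cat > h.py <<'E'
import numpy as np, cv2
from workcell import monitor, camera, ticket, regions_of
def pts(p):
    z=p["range_z"]; r,c=np.mgrid[0:400,0:640]
    P=np.stack([(c-p["cx"])/p["fx"]*z,-(r-p["cy"])/p["fy"]*z,-z,np.ones_like(z)],-1)
    return (P@p["cam_to_world"].T)[...,:3]
E
python3 - <<'E'
from h import *
s=monitor.get_obs(); print({k:np.round(s[k],3) for k in('clock','position','ee_rot','grip_width')})
for n in('top','side'):
    p=camera(n); W=pts(p); cv2.imwrite(f'pics/{n}0.png',p["color"][...,::-1])
    print(n,[k for k in p if k not in('color','range_z')],np.round(p["cam_to_world"],3).tolist(),p["fx"])
    for q in('cap1','pot1','tray','sharps_bin','phone','mouse'):
        for d in regions_of(p,q)[:7]:
            m=d["region"]&(p["range_z"]>0); w=W[m]
            if len(w): print(q,round(d["p"],2),np.round(d["centre"]),m.sum(),np.round(np.median(w,0),3),np.round(w.min(0),3),np.round(w.max(0),3))
E
```

```text
{'clock': np.float64(0.0), 'position': array([ 0.221, -0.584,  0.231]), 'ee_rot': array([-0.695, -0.128,  0.696, -0.127]), 'grip_width': np.float64(1.001)}
top ['fx', 'fy', 'cx', 'cy', 'cam_to_world', 'shot'] [[0.004, 0.994, -0.109, 0.346], [-1.0, 0.004, 0.005, -0.014], [0.005, 0.109, 0.994, 1.683], [0.0, 0.0, 0.0, 1.0]] 455.02432744521997
cap1 0.63 [213. 304.] 29 [0.462 0.058 0.058] [0.452 0.047 0.049] [0.47  0.069 0.066]
cap1 0.46 [188. 329.] 52 [ 0.551 -0.04   0.059] [ 0.539 -0.052  0.048] [ 0.565 -0.027  0.064]
pot1 0.61 [164. 320.] 109 [0.633 0.002 0.081] [ 0.615 -0.02   0.055] [0.656 0.02  0.09 ]
pot1 0.59 [199. 296.] 111 [0.518 0.076 0.082] [0.497 0.058 0.072] [0.539 0.097 0.095]
tray 0.62 [190. 315.] 6763 [0.54  0.016 0.045] [ 0.363 -0.183 -0.008] [0.717 0.212 0.085]
sharps_bin 0.75 [173. 465.] 2500 [ 0.61  -0.498  0.15 ] [ 0.523 -0.657 -0.009] [ 0.748 -0.413  0.174]
phone 0.74 [227. 192.] 859 [0.413 0.465 0.01 ] [ 0.337  0.394 -0.005] [0.491 0.541 0.02 ]
mouse 0.86 [238. 459.] 371 [ 0.38  -0.518  0.029] [ 0.337 -0.563 -0.001] [ 0.424 -0.474  0.04 ]
side ['fx', 'fy', 'cx', 'c
[... 193 characters left out ...]
3 0.114 0.057] [0.589 0.097 0.044] [0.62  0.125 0.062]
cap1 0.42 [207. 325.] 82 [ 0.49  -0.029  0.057] [ 0.476 -0.047  0.045] [ 0.505 -0.016  0.063]
pot1 0.77 [208. 276.] 226 [0.636 0.013 0.078] [ 0.617 -0.017  0.046] [0.665 0.028 0.087]
pot1 0.55 [233. 310.] 278 [0.518 0.088 0.077] [0.498 0.05  0.041] [0.543 0.102 0.087]
tray 0.8 [231. 304.] 9285 [0.536 0.063 0.044] [ 0.364 -0.184 -0.003] [0.719 0.22  0.065]
sharps_bin 0.82 [105. 300.] 2635 [ 0.611 -0.451  0.131] [ 0.526 -1.936 -0.601] [ 0.719 -0.409  0.17 ]
sharps_bin 0.21 [207. 274.] 238 [0.635 0.013 0.078] [ 0.616 -0.031  0.042] [0.658 0.028 0.087]
phone 0.59 [382. 342.] 2028 [0.41  0.465 0.009] [ 0.337  0.394 -0.004] [0.492 0.512 0.016]
```

View pics/top0.png

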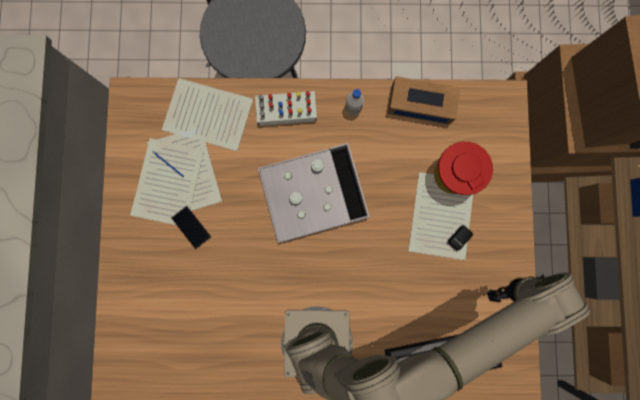

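View pics/side0.png

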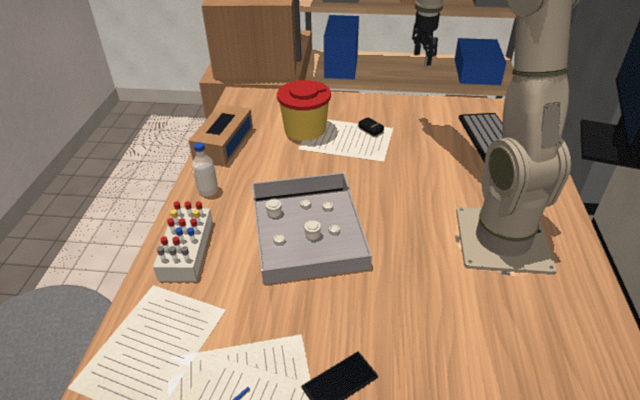

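The top view shows the caps at about (175,288), (188,329), (207,326) and (214,303), with the pots at (164,319) and (199,296). The trough is on the right, the world −y side, and the side view agrees. Next I'll fit the tray and caps.

Run:
```python
from h import *
from scipy import ndimage as N
for n in('top','side'):
    p=camera(n); W=pts(p); z=W[...,2]
    d=regions_of(p,'tray')[0]; m=d["region"]
    m=N.binary_closing(m,iterations=2)
    # tray outline: points above 25mm
    near=(abs(W[...,0]-.54)<.21)&(abs(W[...,1]-.015)<.23)&(z>.03)&(p["range_z"]>0)
    w=W[near][:,:2].astype(np.float32)
    (c,sz,a)=cv2.minAreaRect(w); print(n,'rect',np.round(c,4),np.round(sz,3),round(a,2))
    g=p["color"].astype(int)
    dark=near_=(abs(W[...,0]-.54)<.21)&(abs(W[...,1]-.015)<.23)&(z<.03)&m&(g.sum(2)<150)
    if dark.sum(): 
        w=W[dark][:,:2].astype(np.float32); (c2,s2,a2)=cv2.minAreaRect(w); print('trough',dark.sum(),np.round(c2,4),np.round(s2,3),round(a2,2),np.median(z[dark]))
    l,k=N.label(near&(z>.0515)&(g.min(2)>120)&(W[...,1]>-.12))
    for i in range(1,k+1):
        q=l==i
        if q.sum()>12:
            w=W[q]; t=w[w[:,2]>np.percentile(w[:,2],50)]
            print(q.sum(),np.round(N.center_of_mass(q)),'mid',np.round((w.min(0)+w.max(0))/2,3),'top',np.round(t.mean(0),3),'ext',np.round(np.ptp(w,0),3))
p=camera('top');cv2.imwrite('pics/t1.png',cv2.resize(p["color"][130:260,240:390,::-1],None,fx=5,fy=4.6,interpolation=cv2.INTER_CUBIC))
```

```text
top rect [0.5414 0.0165] [0.281 0.341] 15.88
trough 1144 [ 0.5814 -0.1132] [0.266 0.061] 15.93 0.005406181241945807
18 [147. 348.] mid [ 0.698 -0.108  0.061] top [ 0.704 -0.111  0.063] ext [0.041 0.018 0.016]
122 [164. 317.] mid [0.637 0.002 0.072] top [0.634 0.001 0.085] ext [0.045 0.044 0.038]
56 [174. 288.] mid [0.603 0.108 0.059] top [0.604 0.11  0.061] ext [0.033 0.025 0.013]
49 [188. 328.] mid [ 0.554 -0.038  0.058] top [ 0.553 -0.04   0.061] ext [0.03  0.029 0.012]
124 [197. 296.] mid [0.518 0.076 0.072] top [0.517 0.077 0.085] ext [0.043 0.042 0.039]
51 [206. 327.] mid [ 0.49  -0.035  0.06 ] top [ 0.491 -0.033  0.063] ext [0.026 0.029 0.016]
51 [213. 301.] mid [0.463 0.058 0.06 ] top [0.464 0.056 0.062] ext [0.029 0.029 0.014]
side rect [0.5433 0.0138] [0.28  0.353] 16.06
trough 188 [ 0.585  -0.1375] [0.266 0.018] 16.46 0.0046829175810695345
40 [188. 254.] mid [ 0.708 -0.08   0.06 ] top [ 0.711 -0.085  0.062] ext [0.031 0.076 0.015]
183 [207. 273.] mid [0.638 0.003 0.07 ] top [0.638 0.004 0.082] ext [0.042 0.046 0.035]
60 [203. 304.] mid [ 0.555 -0.037  0.058] top [ 0.553 -0.037  0.059] ext [0.027 0.039 0.009]
63 [205. 327.] mid [ 0.491 -0.032  0.058] top [ 0.49  -0.034  0.06 ] ext [0.029 0.028 0.009]
156 [226. 312.] mid [0.52  0.078 0.08 ] top [0.519 0.079 0.083] ext [0.043 0.045 0.014]
75 [228. 334.] mid [0.464 0.059 0.058] top [0.465 0.06  0.059] ext [0.03  0.029 0.011]
40 [236. 312.] mid [0.518 0.095 0.062] top [0.518 0.097 0.066] ext [0.023 0.011 0.021]
78 [238. 278.] mid [0.604 0.109 0.057] top [0.604 0.11  0.06 ] ext [0.03  0.029 0.01 ]
```

View pics/t1.png

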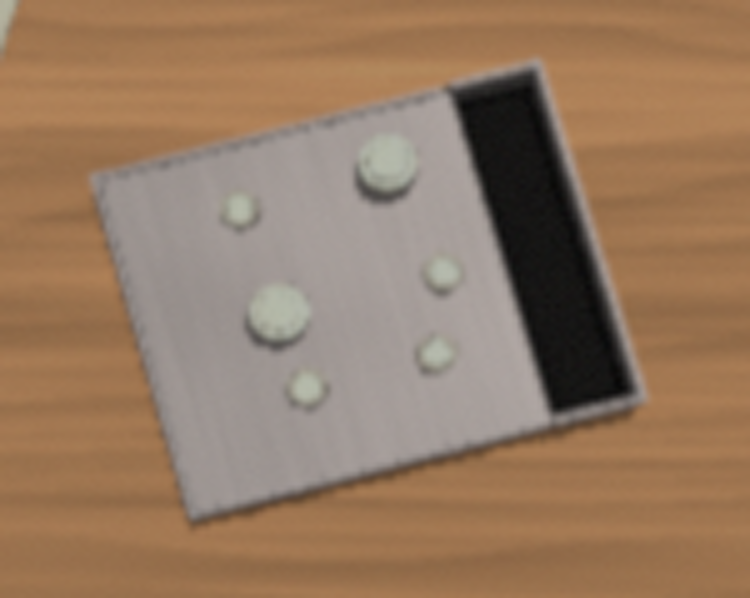

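The trough centre relative to the tray centre puts the tray yaw at about 0.278 rad, with the tray centre at (0.5415, 0.0162). In the tray frame, in mm:

| Thing | x | y |
|---|---|---|
| Cap A | 86 | 72 |
| Cap B | −3 | −56 |
| Cap C | −63 | −34 |
| Cap D | −63 | 62 |
| Pot 1 | 87 | −40 |
| Pot 2 | −6 | 65 |

I'll push B, then C, then D. A comes last, shifted in −x first so that it passes pot 1.

step_arm --pt "0 0.016 0.0295 0 -0.0085" --pt "0 0.016 0.0295 0 -0.0085" --pt "0 0.016 0.0295 0 -0.0085" --pt "0 0.016 0.0295 0 -0.0085" --pt "0 0.016 0.0295 0 -0.0085" --pt "0 0.016 0.0295 0 -0.0085" --pt "0 0.016 0.0295 0 -0.0085" --pt "0 0.016 0.0295 0 -0.0085" --pt "0 0.016 0.0295 0 -0.0085" --pt "0 0.016 0.0295 0 -0.0085" --force 20

```text
clock: 1.78
position: [0.3818, -0.288, 0.2316]
ee_rot: [0.7, 0.097, -0.7, 0.098]
ft_force: [0.6, 0.0, 0.4]
grip_width: -0.003
```

step_arm --pt "0 0.016 0.0295 0 0" --pt "0 0.016 0.0295 0 0" --pt "0 0.016 0.0295 0 0" --pt "0 0.016 0.0295 0 0" --pt "0 0.016 0.0295 0 0" --pt "0 0.016 0.0295 0 0" --pt "0 0.016 0.0295 0 0" --pt "0 0.016 0.0295 0 0" --pt "0 0.016 0.0295 0 0" --pt "0 0.016 0.0295 0 0" --pt "0 0 0 0 0" --pt "0 0 0 0 0"

```text
clock: 2.78
position: [0.5416, 0.0076, 0.2312]
ee_rot: [-0.7, -0.099, 0.7, -0.099]
ft_force: [0.4, -0.5, -0.1]
grip_width: -0.003
```

step_arm --pt "0 0 0 -0.03 0" --pt "0 0 0 -0.03 0" --pt "0 0 0 -0.03 0" --pt "0 0 0 -0.03 0" --pt "0 0 0 -0.03 0" --pt "0 0 0 -0.015 0" --pt "0 0 0 -0.01 0" --pt "0 0 0 -0.005 0" --pt "0 0 0 0 0"

```text
clock: 3.53
position: [0.541, 0.0047, 0.0511]
ee_rot: [-0.7, -0.097, 0.701, -0.097]
ft_force: [1.0, 0.3, 0.6]
grip_width: 0.006
```

Run:
```python
from h import *
p=camera('side');cv2.imwrite('pics/s2.png',cv2.resize(p["color"][150:300,230:390,::-1],None,fx=4.5,fy=4,interpolation=cv2.INTER_CUBIC))
```

```text
(no output)
```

View pics/s2.png

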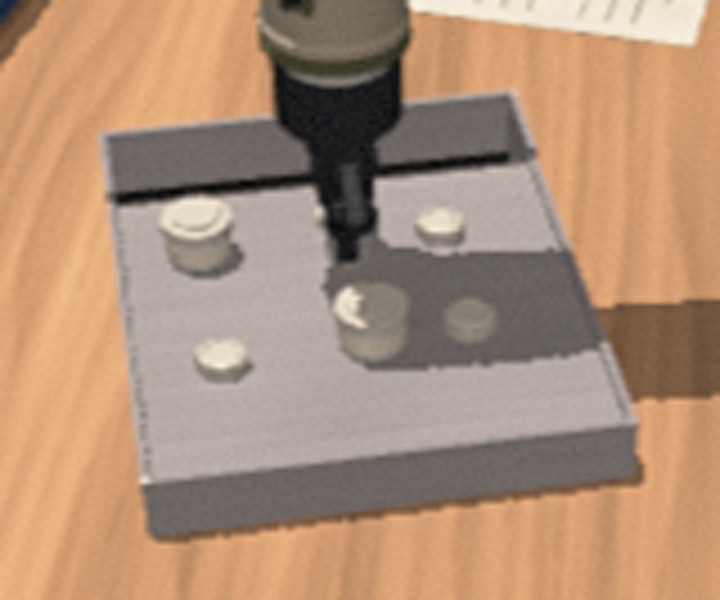

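The fingers are down between pot 2 (crop 372,320) and cap B, clear of both. Pushing B along tray −y.

step_arm --pt "0 0.0014 -0.0048 0 0" --pt "0 0.0022 -0.0077 0 0" --pt "0 0.0022 -0.0077 0 0" --pt "0 0.0022 -0.0077 0 0" --pt "0 0.0022 -0.0077 0 0" --pt "0 0.0022 -0.0077 0 0" --pt "0 0.0022 -0.0077 0 0" --pt "0 0.0022 -0.0077 0 0" --pt "0 0.0022 -0.0077 0 0" --pt "0 0.0022 -0.0077 0 0" --pt "0 0.0022 -0.0077 0 0" --pt "0 0.0022 -0.0077 0 0"

```text
clock: 4.58
position: [0.5667, -0.0854, 0.0509]
ee_rot: [-0.7, -0.097, 0.701, -0.098]
ft_force: [0.3, 0.4, -0.4]
grip_width: -0.0
```

```bash
cat >> h.py <<'E'
from scipy import ndimage as N
C=np.array([.5415,.0162]); a=.278; ex=np.array([np.cos(a),np.sin(a)]); ey=np.array([-np.sin(a),np.cos(a)])
def tf(w): d=np.asarray(w)[...,:2]-C; return np.stack([d@ex,d@ey],-1)
def look():
    s=monitor.get_obs(); print('tcp',np.round(tf(s['position'])*1e3,1),np.round(s['position'],4),'t',s['clock'])
    for n in('top','side'):
        p=camera(n); W=pts(p); T=tf(W); z=W[...,2]; g=p["color"].astype(int)
        ok=(p["range_z"]>0)&(abs(T[...,0])<.133)&(T[...,1]<.16)&(T[...,1]>-.163)&(g.min(2)>75)&(g.max(2)-g.min(2)<45)
        ok&=np.where(T[...,1]>-.1,(z>.0515)&(z<.095),(z>.009)&(z<.05)&(g.min(2)>100))
        l,k=N.label(ok)
        for i in range(1,k+1):
            q=l==i
            if q.sum()>14:
                t=T[q]; print(n,q.sum(),'tray mm',np.round((t.min(0)+t.max(0))*500),'ext',np.round(np.ptp(t,axis=0)*1e3),'zmed',round(float(np.median(z[q])),3),'px',np.round(N.center_of_mass(q)))
E
python3 -c "from h import *; look()"
```

```text
tcp [  -3.6 -104.6] [ 0.5667 -0.0854  0.0509] t 4.5833
top 123 tray mm [ 86. -43.] ext [43. 47.] zmed 0.081 px [165. 317.]
top 50 tray mm [83. 74.] ext [26. 31.] zmed 0.059 px [174. 287.]
top 127 tray mm [-6. 65.] ext [43. 44.] zmed 0.081 px [197. 296.]
top 47 tray mm [-64. -33.] ext [28. 25.] zmed 0.06 px [206. 327.]
top 52 tray mm [-64.  60.] ext [29. 32.] zmed 0.059 px [213. 301.]
side 31 tray mm [   1. -128.] ext [32. 65.] zmed 0.017 px [194. 300.]
side 234 tray mm [ 89. -58.] ext [42. 87.] zmed 0.078 px [207. 273.]
side 74 tray mm [-63. -35.] ext [28. 31.] zmed 0.057 px [206. 327.]
side 254 tray mm [-4. 66.] ext [43. 47.] zmed 0.079 px [229. 312.]
side 83 tray mm [-63.  62.] ext [30. 29.] zmed 0.057 px [229. 334.]
side 90 tray mm [86. 73.] ext [29. 27.] zmed 0.057 px [239. 278.]
```

B is in the trough (z about 17 mm) and the pots haven't moved. Next is C.

step_arm --pt "0 0 0 0.025 0" --pt "0 0 0 0.025 0" --pt "0 -0.0176 0.0185 0 0" --pt "0 -0.0176 0.0185 0 0" --pt "0 -0.0176 0.0185 0 0" --pt "0 -0.0176 0.0185 0 0" --pt "0 -0.0177 0.0184 0 0" --pt "0 0 0 0 0" --pt "0 0 0 -0.02 0" --pt "0 0 0 -0.02 0" --pt "0 0 0 -0.01 0" --pt "0 0 0 0 0"

```text
clock: 5.68
position: [0.4772, 0.0082, 0.0493]
ee_rot: [-0.699, -0.098, 0.702, -0.097]
ft_force: [-1.6, -0.0, 0.7]
grip_width: -0.001
```

step_arm --pt "0 0.0014 -0.0048 0 0" --pt "0 0.0022 -0.0077 0 0" --pt "0 0.0022 -0.0077 0 0" --pt "0 0.0022 -0.0077 0 0" --pt "0 0.0022 -0.0077 0 0" --pt "0 0.0022 -0.0077 0 0"

```text
clock: 6.18
position: [0.4917, -0.036, 0.0518]
ee_rot: [0.701, 0.097, -0.7, 0.097]
ft_force: [-0.3, 1.8, 3.0]
grip_width: -0.0
```

```bash
python3 -c "from h import *; look()"
```

```text
tcp [-62.2 -36.5] [ 0.4917 -0.036   0.0518] t 6.1833
top 124 tray mm [ 88. -40.] ext [46. 41.] zmed 0.081 px [165. 317.]
top 50 tray mm [84. 72.] ext [27. 27.] zmed 0.058 px [174. 287.]
top 46 tray mm [  -3. -147.] ext [29. 24.] zmed 0.019 px [183. 352.]
top 123 tray mm [-5. 65.] ext [43. 41.] zmed 0.081 px [197. 295.]
top 52 tray mm [-66.  62.] ext [33. 28.] zmed 0.059 px [213. 301.]
side 60 tray mm [   1. -132.] ext [33. 61.] zmed 0.018 px [193. 300.]
side 23 tray mm [-50. -48.] ext [ 7. 36.] zmed 0.066 px [202. 322.]
side 235 tray mm [ 89. -37.] ext [42. 43.] zmed 0.078 px [208. 273.]
side 252 tray mm [-4. 67.] ext [43. 45.] zmed 0.079 px [229. 312.]
side 86 tray mm [-63.  62.] ext [30. 31.] zmed 0.058 px [229. 333.]
side 87 tray mm [85. 73.] ext [29. 26.] zmed 0.057 px [239. 279.]
```

Top view can't see C under the gripper; a look before continuing.

Run:
```python
from h import *
print(monitor.get_obs()['ft_force'])
p=camera('side');cv2.imwrite('pics/s3.png',cv2.resize(p["color"][160:260,260:380,::-1],None,fx=6,fy=6,interpolation=cv2.INTER_CUBIC))
```

```text
[ 0.45583876  0.50772648 -0.78156384]
```

View pics/s3.png

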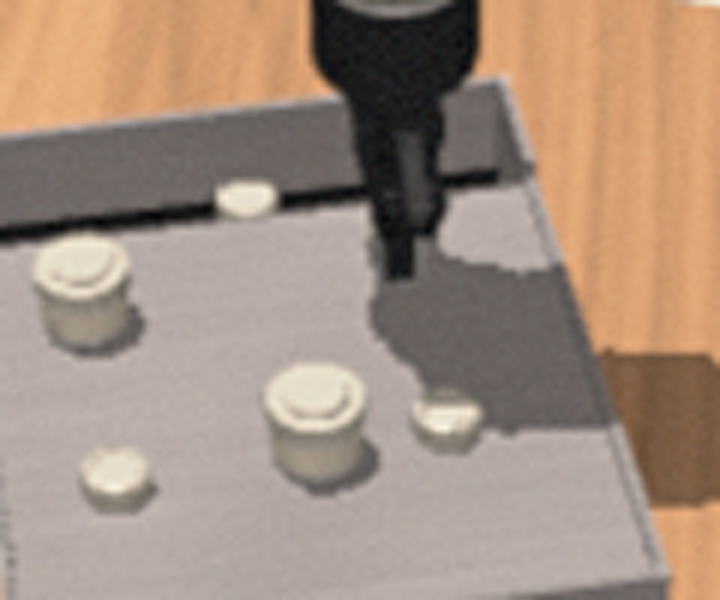

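B shows in the trough at crop (245,198). C is mostly hidden just beyond the finger at (375,245), and the force reads only noise. Carrying on.

step_arm --pt "0 0.0014 -0.0048 0 0" --pt "0 0.0022 -0.0077 0 0" --pt "0 0.0022 -0.0077 0 0" --pt "0 0.0022 -0.0077 0 0" --pt "0 0.0022 -0.0077 0 0" --pt "0 0.0022 -0.0077 0 0" --pt "0 0.0022 -0.0077 0 0" --pt "0 0.0022 -0.0077 0 0" --pt "0 0.0022 -0.0077 0 0" --pt "0 0 0 0 0"

```text
clock: 7.17
position: [0.5104, -0.1035, 0.0513]
ee_rot: [0.7, 0.097, -0.7, 0.097]
ft_force: [0.1, -1.1, -0.4]
grip_width: 0.003
```

step_arm --pt "0 0 0 0.03 0" --pt "0 0 0 0.03 0" --pt "0 0 0 0.03 0" --pt "0 -0.011 0.0385 0 0" --pt "0 -0.011 0.0385 0 0"

```text
clock: 7.58
position: [0.4892, -0.0249, 0.1431]
ee_rot: [0.702, 0.096, -0.699, 0.096]
ft_force: [0.5, 1.6, -0.6]
grip_width: 0.003
```

```bash
python3 -c "from h import *; look()"
```

```text
tcp [-61.6 -25.2] [ 0.4892 -0.0249  0.1431] t 7.5833
top 122 tray mm [ 86. -41.] ext [42. 42.] zmed 0.081 px [165. 317.]
top 49 tray mm [84. 73.] ext [26. 28.] zmed 0.059 px [174. 287.]
top 46 tray mm [  -4. -147.] ext [28. 24.] zmed 0.02 px [183. 352.]
top 124 tray mm [-5. 65.] ext [44. 41.] zmed 0.081 px [197. 296.]
top 55 tray mm [-64.  61.] ext [29. 30.] zmed 0.058 px [213. 301.]
side 57 tray mm [  -2. -131.] ext [28. 60.] zmed 0.018 px [193. 300.]
side 236 tray mm [ 88. -59.] ext [43. 87.] zmed 0.078 px [207. 273.]
side 252 tray mm [-4. 67.] ext [43. 45.] zmed 0.078 px [229. 312.]
side 83 tray mm [-63.  63.] ext [29. 31.] zmed 0.057 px [229. 334.]
side 89 tray mm [86. 72.] ext [29. 31.] zmed 0.057 px [239. 278.]
```

step_arm --pt "0 -0.0095 0.0313 0 0" --pt "0 -0.0095 0.0313 0 0" --pt "0 -0.0095 0.0313 0 0" --pt "0 -0.0095 0.0313 0 0" --pt "0 0 0 0 0" --pt "0 0 0 -0.03 0" --pt "0 0 0 -0.03 0" --pt "0 0 0 -0.02 0" --pt "0 0 0 -0.01 0" --pt "0 0 0 -0.002 0" --pt "0 0 0 0 0"

```text
clock: 8.6
position: [0.4501, 0.101, 0.0494]
ee_rot: [-0.7, -0.098, 0.701, -0.098]
ft_force: [-1.2, 0.0, -0.4]
grip_width: -0.001
```

```bash
python3 -c "from h import *; look()"
```

```text
tcp [-64.6 106.6] [0.4501 0.101  0.0494] t 8.6
top 123 tray mm [ 86. -40.] ext [42. 41.] zmed 0.081 px [165. 317.]
top 53 tray mm [84. 72.] ext [28. 27.] zmed 0.058 px [174. 288.]
top 47 tray mm [  -3. -147.] ext [27. 26.] zmed 0.019 px [183. 352.]
top 69 tray mm [-5. 57.] ext [42. 25.] zmed 0.082 px [196. 297.]
top 26 tray mm [ -67. -105.] ext [24. 19.] zmed 0.032 px [202. 346.]
side 62 tray mm [   1. -131.] ext [32. 62.] zmed 0.018 px [193. 300.]
side 237 tray mm [ 89. -60.] ext [42. 89.] zmed 0.078 px [207. 273.]
side 258 tray mm [-4. 66.] ext [43. 47.] zmed 0.079 px [229. 312.]
side 17 tray mm [-50.  81.] ext [ 7. 60.] zmed 0.058 px [230. 329.]
side 19 tray mm [-51. 106.] ext [ 4. 19.] zmed 0.066 px [239. 332.]
side 87 tray mm [85. 74.] ext [29. 28.] zmed 0.057 px [239. 279.]
```

C is standing on edge in the trough against the deck wall: tray (−67,−105), top at about 32 mm, which is allowed. To keep D from landing on it, I'll push D at a 12° slant (−0.21 rad) so it drops near x = −100 mm.

step_arm --pt "0 0.0051 -0.0005 0 -0.105" --pt "0 0.0051 -0.0004 0 -0.105" --pt "0 0 0 0 0" --pt "0 0.0003 -0.005 0 0" --pt "0 0.0005 -0.008 0 0" --pt "0 0.0006 -0.008 0 0" --pt "0 0.0005 -0.008 0 0" --pt "0 0.0006 -0.008 0 0" --pt "0 0.0005 -0.008 0 0" --pt "0 0.0006 -0.008 0 0" --pt "0 0.0005 -0.008 0 0" --pt "0 0.0006 -0.008 0 0"

```text
clock: 9.7
position: [0.4652, 0.0303, 0.0495]
ee_rot: [0.707, 0.024, -0.707, 0.024]
ft_force: [0.0, 1.1, 3.1]
grip_width: -0.0
```

Run:
```python
from h import *
look()
p=camera('top');cv2.imwrite('pics/t4.png',cv2.resize(p["color"][140:250,250:380,::-1],None,fx=5.5,fy=5,interpolation=cv2.INTER_CUBIC))
```

```text
tcp [-69.5  34.5] [0.4652 0.0303 0.0495] t 9.7
top 123 tray mm [ 86. -41.] ext [43. 42.] zmed 0.081 px [165. 317.]
top 52 tray mm [85. 71.] ext [29. 29.] zmed 0.059 px [174. 287.]
top 47 tray mm [  -4. -147.] ext [28. 25.] zmed 0.019 px [183. 352.]
top 25 tray mm [ -67. -107.] ext [24. 13.] zmed 0.032 px [202. 346.]
side 58 tray mm [  -2. -131.] ext [28. 61.] zmed 0.018 px [193. 301.]
side 240 tray mm [ 89. -59.] ext [43. 87.] zmed 0.078 px [208. 273.]
side 18 tray mm [-81.  22.] ext [15. 42.] zmed 0.058 px [217. 337.]
side 255 tray mm [-4. 66.] ext [43. 44.] zmed 0.079 px [229. 312.]
side 80 tray mm [86. 75.] ext [29. 30.] zmed 0.058 px [239. 278.]
```

View pics/t4.png

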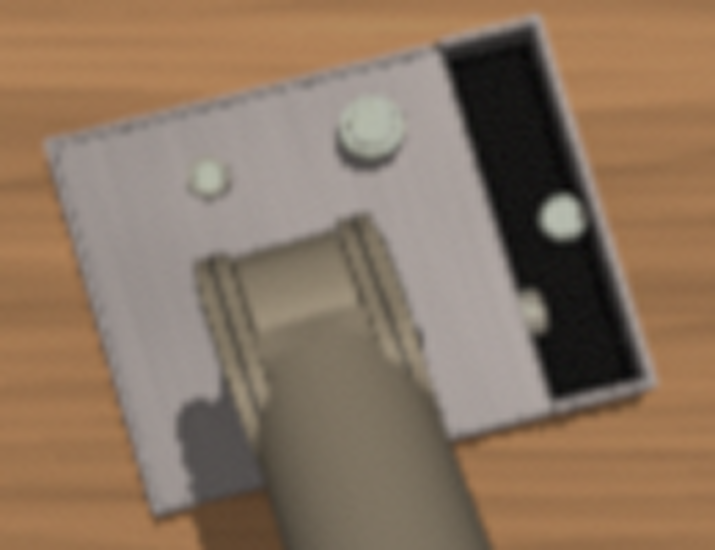

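B at (562,217) and C on edge at (532,312) are in the trough. D is under the arm, ahead of the finger (the side view shows a strip near tray (−81,22)).

step_arm --pt "0 0.0003 -0.005 0 0" --pt "0 0.0005 -0.008 0 0" --pt "0 0.0006 -0.008 0 0" --pt "0 0.0005 -0.008 0 0" --pt "0 0.0006 -0.008 0 0" --pt "0 0.0005 -0.008 0 0" --pt "0 0.0006 -0.008 0 0" --pt "0 0.0005 -0.008 0 0" --pt "0 0.0006 -0.008 0 0"

```text
clock: 10.6
position: [0.4698, -0.039, 0.0493]
ee_rot: [0.707, 0.024, -0.707, 0.024]
ft_force: [-0.4, 0.9, 0.9]
grip_width: -0.001
```

```bash
python3 -c "from h import *; look()"
```

```text
tcp [-84.1 -33.4] [ 0.4698 -0.039   0.0493] t 10.6
top 124 tray mm [ 86. -41.] ext [42. 42.] zmed 0.081 px [165. 317.]
top 55 tray mm [85. 69.] ext [30. 33.] zmed 0.058 px [174. 288.]
top 48 tray mm [  -4. -147.] ext [28. 24.] zmed 0.018 px [183. 352.]
top 125 tray mm [-3. 65.] ext [48. 43.] zmed 0.082 px [197. 295.]
side 62 tray mm [  -1. -132.] ext [29. 62.] zmed 0.018 px [193. 300.]
side 16 tray mm [-95. -44.] ext [16. 35.] zmed 0.059 px [201. 337.]
side 235 tray mm [ 89. -41.] ext [43. 49.] zmed 0.079 px [208. 273.]
side 254 tray mm [-4. 67.] ext [43. 45.] zmed 0.078 px [229. 312.]
side 86 tray mm [86. 74.] ext [29. 28.] zmed 0.058 px [239. 278.]
```

step_arm --pt "0 0.0003 -0.005 0 0" --pt "0 0.0005 -0.008 0 0" --pt "0 0.0006 -0.008 0 0" --pt "0 0.0005 -0.008 0 0" --pt "0 0.0006 -0.008 0 0" --pt "0 0.0005 -0.008 0 0" --pt "0 0.0006 -0.008 0 0" --pt "0 0.0005 -0.008 0 0" --pt "0 0.0006 -0.008 0 0" --pt "0 0 -0.003 0 0" --pt "0 0 0 0 0"

```text
clock: 11.62
position: [0.4743, -0.1111, 0.0492]
ee_rot: [-0.707, -0.023, 0.707, -0.023]
ft_force: [-0.0, -0.3, -0.1]
grip_width: 0.001
```

step_arm --pt "0 0 0 0.03 0" --pt "0 0 0 0.03 0" --pt "0 0 0 0.03 0" --pt "0 0.012 0.035 0 0.105" --pt "0 0.012 0.035 0 0.105" --pt "0 0.012 0.035 0 0" --pt "0 0.012 0.035 0 0" --pt "0 0.012 0.035 0 0" --pt "0 0.02 0.01 0 0" --pt "0 0 0 0 0"

```text
clock: 12.45
position: [0.5561, 0.0796, 0.1394]
ee_rot: [0.701, 0.1, -0.7, 0.099]
ft_force: [-0.2, -0.1, -0.1]
grip_width: -0.003
```

```bash
python3 -c "from h import *; look()"
```

```text
tcp [31.5 57. ] [0.5561 0.0796 0.1394] t 12.45
top 122 tray mm [ 88. -41.] ext [47. 42.] zmed 0.081 px [165. 317.]
top 45 tray mm [  -3. -148.] ext [27. 25.] zmed 0.018 px [183. 352.]
top 25 tray mm [ -67. -107.] ext [24. 12.] zmed 0.033 px [202. 346.]
top 23 tray mm [-104. -114.] ext [24. 12.] zmed 0.033 px [211. 351.]
side 234 tray mm [ 89. -59.] ext [42. 86.] zmed 0.078 px [207. 273.]
side 257 tray mm [-5. 67.] ext [43. 48.] zmed 0.079 px [229. 312.]
side 90 tray mm [86. 73.] ext [29. 31.] zmed 0.058 px [239. 278.]
```

D is also in the trough, at (−104,−114) on edge. Next is A: go to its +x side and push it −x to about 40 mm.

step_arm --pt "0 0.0265 0.0131 0 0" --pt "0 0.0264 0.0131 0 0" --pt "0 0.0264 0.0131 0 0" --pt "0 0 0 0 0" --pt "0 0 0 -0.03 0" --pt "0 0 0 -0.02 0" --pt "0 0 0 -0.008 0" --pt "0 0 0 0 0"

```text
clock: 13.22
position: [0.6321, 0.1127, 0.0793]
ee_rot: [-0.699, -0.097, 0.702, -0.097]
ft_force: [-0.6, -0.2, -0.6]
grip_width: 0.007
```

Run:
```python
from h import *
look()
p=camera('side');cv2.imwrite('pics/s5.png',cv2.resize(p["color"][160:290,230:360,::-1],None,fx=5.5,fy=4.6,interpolation=cv2.INTER_CUBIC))
```

```text
tcp [113.6  68. ] [0.6321 0.1127 0.0793] t 13.2167
top 127 tray mm [ 88. -45.] ext [47. 50.] zmed 0.08 px [165. 317.]
top 44 tray mm [  -3. -147.] ext [28. 24.] zmed 0.017 px [183. 352.]
top 25 tray mm [ -67. -108.] ext [24. 12.] zmed 0.031 px [202. 346.]
top 23 tray mm [-104. -114.] ext [24. 12.] zmed 0.032 px [211. 351.]
side 62 tray mm [  -1. -131.] ext [27. 63.] zmed 0.018 px [193. 301.]
side 171 tray mm [ 83. -58.] ext [31. 84.] zmed 0.078 px [207. 275.]
side 256 tray mm [-4. 67.] ext [43. 47.] zmed 0.079 px [229. 312.]
side 87 tray mm [86. 73.] ext [29. 32.] zmed 0.057 px [239. 278.]
```

View pics/s5.png

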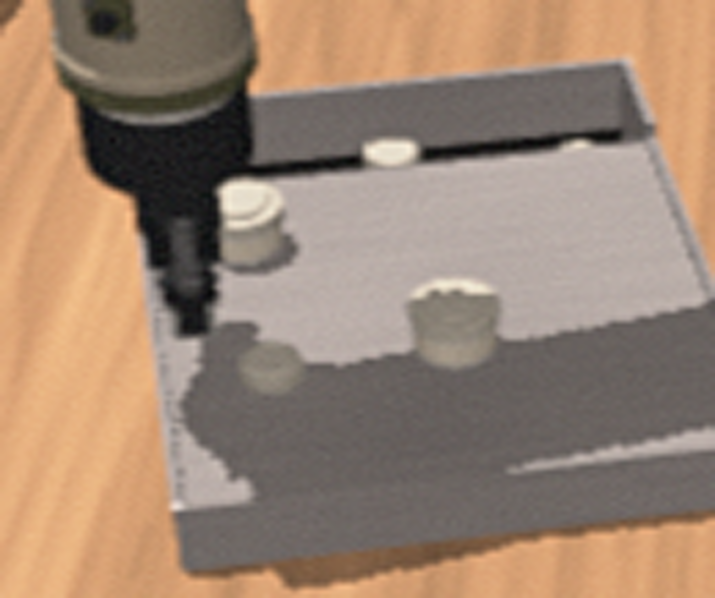

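Fingers hover right of A (crop 270,368) at 79 mm, about 5 mm short in both x and y. Correcting that before descending.

step_arm --pt "0 0.0034 0.0062 0 0" --pt "0 0 0 0 0" --pt "0 0 0 0 0"

```text
clock: 13.62
position: [0.6376, 0.1213, 0.0823]
ee_rot: [0.701, 0.098, -0.7, 0.098]
ft_force: [0.4, 0.0, -0.3]
grip_width: -0.0
```

```bash
python3 -c "
from h import *
s=monitor.get_obs();print(tf(s['position'])*1e3,s['position'])"
```

```text
[121.25866702  74.71581216] [0.63759861 0.12132457 0.0822768 ]
```

step_arm --pt "0 -0.0024 -0.001 0 0" --pt "0 0 0 -0.012 0" --pt "0 0 0 -0.01 0" --pt "0 0 0 -0.006 0" --pt "0 0 0 -0.003 0" --pt "0 0 0 0 0"

```text
clock: 14.12
position: [0.634, 0.1192, 0.0489]
ee_rot: [-0.7, -0.098, 0.701, -0.098]
ft_force: [1.1, 1.3, 0.3]
grip_width: 0.001
```

```bash
python3 -c "from h import *; look()"
```

```text
tcp [117.3  73.7] [0.634  0.1192 0.0489] t 14.1167
top 122 tray mm [ 87. -41.] ext [43. 42.] zmed 0.082 px [165. 317.]
top 48 tray mm [  -4. -147.] ext [29. 24.] zmed 0.018 px [183. 352.]
top 24 tray mm [ -67. -107.] ext [23. 12.] zmed 0.03 px [202. 346.]
top 23 tray mm [-104. -114.] ext [24. 12.] zmed 0.032 px [211. 351.]
side 61 tray mm [   1. -132.] ext [32. 62.] zmed 0.018 px [193. 300.]
side 113 tray mm [ 83. -58.] ext [32. 86.] zmed 0.071 px [209. 276.]
side 258 tray mm [-4. 67.] ext [43. 43.] zmed 0.079 px [229. 312.]
side 89 tray mm [86. 73.] ext [29. 30.] zmed 0.058 px [239. 278.]
```

step_arm --pt "0 -0.0038 -0.0011 0 0" --pt "0 -0.0067 -0.0019 0 0" --pt "0 -0.0067 -0.0019 0 0" --pt "0 -0.0067 -0.0019 0 0" --pt "0 -0.0067 -0.0019 0 0" --pt "0 -0.0067 -0.0019 0 0" --pt "0 -0.0038 -0.0011 0 0" --pt "0 -0.002 -0.0006 0 0" --pt "0 0 0 0 0"

```text
clock: 14.97
position: [0.5913, 0.1069, 0.0505]
ee_rot: [0.7, 0.097, -0.7, 0.098]
ft_force: [0.0, -0.1, 0.4]
grip_width: 0.0
```

```bash
python3 -c "from h import *; look()"
```

```text
tcp [72.8 73.5] [0.5913 0.1069 0.0505] t 14.9667
top 123 tray mm [ 91. -42.] ext [52. 44.] zmed 0.081 px [165. 317.]
top 49 tray mm [  -4. -147.] ext [30. 27.] zmed 0.018 px [183. 352.]
top 25 tray mm [ -67. -108.] ext [24. 12.] zmed 0.032 px [202. 346.]
top 23 tray mm [-104. -114.] ext [23. 12.] zmed 0.032 px [211. 351.]
side 59 tray mm [  -1. -131.] ext [28. 61.] zmed 0.018 px [193. 300.]
side 17 tray mm [ -94. -112.] ext [31. 24.] zmed 0.035 px [192. 333.]
side 29 tray mm [102. -29.] ext [13. 20.] zmed 0.062 px [213. 269.]
side 257 tray mm [-4. 66.] ext [42. 44.] zmed 0.079 px [229. 312.]
side 95 tray mm [53. 72.] ext [33. 30.] zmed 0.058 px [237. 291.]
```

step_arm --pt "0 -0.0038 -0.0011 0 0" --pt "0 -0.0048 -0.0014 0 0" --pt "0 -0.0029 -0.0008 0 0" --pt "0 0 0 0 0"

```text
clock: 15.4
position: [0.5795, 0.1036, 0.0503]
ee_rot: [-0.7, -0.097, 0.701, -0.098]
ft_force: [0.1, 1.1, -0.6]
grip_width: 0.002
```

```bash
python3 -c "from h import *; look()" | grep -v "top"
```

```text
tcp [60.5 73.7] [0.5795 0.1036 0.0503] t 15.4
side 41 tray mm [  -6. -131.] ext [20. 61.] zmed 0.018 px [193. 302.]
side 109 tray mm [ 97. -59.] ext [31. 85.] zmed 0.069 px [210. 270.]
side 247 tray mm [-4. 67.] ext [42. 45.] zmed 0.079 px [229. 312.]
side 96 tray mm [40. 72.] ext [33. 32.] zmed 0.058 px [236. 296.]
```

A is at (40,72). Backing off, then going round behind it.

step_arm --pt "0 0.0077 0.0022 0 0" --pt "0 0 0 0.025 0" --pt "0 0 0 0.025 0" --pt "0 -0.0126 0.0097 0 0" --pt "0 -0.0126 0.0097 0 0" --pt "0 -0.0127 0.0096 0 0" --pt "0 0 0 0 0" --pt "0 0 0 -0.02 0" --pt "0 0 0 -0.02 0" --pt "0 0 0 -0.01 0" --pt "0 0 0 0 0"

```text
clock: 16.42
position: [0.5491, 0.1344, 0.0481]
ee_rot: [-0.699, -0.097, 0.702, -0.097]
ft_force: [0.6, 0.1, 0.7]
grip_width: 0.0
```

```bash
python3 -c "from h import *; look()"
```

```text
tcp [ 39.8 111.6] [0.5491 0.1344 0.0481] t 16.4167
top 122 tray mm [ 86. -41.] ext [44. 42.] zmed 0.081 px [165. 317.]
top 47 tray mm [  -3. -147.] ext [30. 24.] zmed 0.017 px [183. 352.]
top 25 tray mm [ -67. -107.] ext [24. 13.] zmed 0.031 px [202. 346.]
top 23 tray mm [-103. -114.] ext [24. 12.] zmed 0.032 px [211. 351.]
side 198 tray mm [ 92. -40.] ext [35. 44.] zmed 0.079 px [208. 272.]
side 259 tray mm [-4. 66.] ext [43. 46.] zmed 0.079 px [229. 312.]
```

step_arm --pt "0 0.0014 -0.0048 0 0" --pt "0 0.0022 -0.0077 0 0" --pt "0 0.0022 -0.0077 0 0" --pt "0 0.0022 -0.0077 0 0" --pt "0 0.0022 -0.0077 0 0" --pt "0 0.0022 -0.0077 0 0" --pt "0 0.0022 -0.0077 0 0" --pt "0 0.0022 -0.0077 0 0" --pt "0 0.0022 -0.0077 0 0" --pt "0 0.0022 -0.0077 0 0"

```text
clock: 17.35
position: [0.5713, 0.0599, 0.0502]
ee_rot: [-0.7, -0.097, 0.7, -0.098]
ft_force: [-0.3, 0.7, 0.4]
grip_width: -0.001
```

Run:
```python
from h import *
look()
p=camera('side');cv2.imwrite('pics/s6.png',cv2.resize(p["color"][160:290,230:360,::-1],None,fx=5.5,fy=4.6,interpolation=cv2.INTER_CUBIC))
```

```text
tcp [40.6 33.8] [0.5713 0.0599 0.0502] t 17.35
top 90 tray mm [ 89. -46.] ext [45. 32.] zmed 0.082 px [164. 318.]
top 46 tray mm [  -3. -147.] ext [27. 24.] zmed 0.019 px [183. 352.]
top 25 tray mm [ -67. -107.] ext [24. 13.] zmed 0.033 px [202. 346.]
top 23 tray mm [-104. -114.] ext [24. 12.] zmed 0.032 px [211. 351.]
side 15 tray mm [-102. -123.] ext [30. 46.] zmed 0.035 px [192. 334.]
side 230 tray mm [ 89. -60.] ext [42. 85.] zmed 0.078 px [207. 273.]
side 38 tray mm [25. 18.] ext [21. 44.] zmed 0.057 px [221. 299.]
side 255 tray mm [-4. 66.] ext [43. 46.] zmed 0.079 px [229. 312.]
side 16 tray mm [53. 41.] ext [ 6. 24.] zmed 0.067 px [225. 289.]
```

View pics/s6.png

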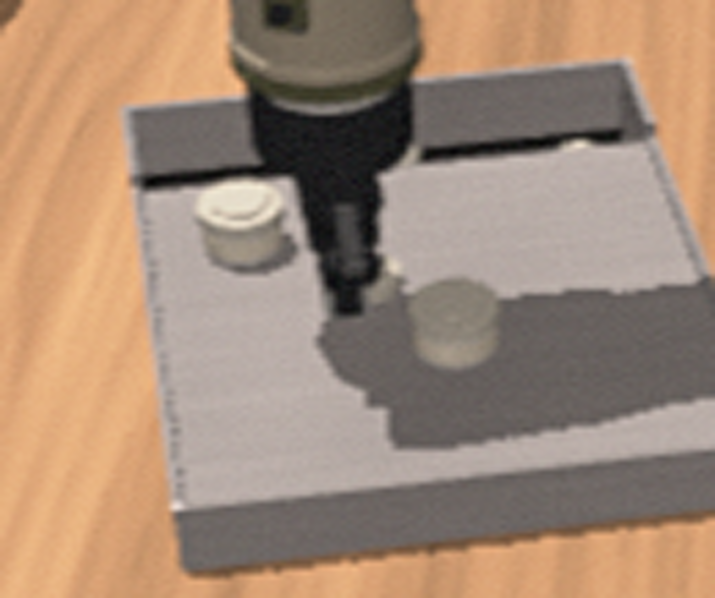

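A (crop 385,278) has drifted about 8 mm to −x off the finger's centre. I'll back off, recentre at about x = 32 and push on. Pot 1 is well clear.

step_arm --pt "0 -0.0016 0.0058 0 0" --pt "0 -0.0077 -0.0022 0 0" --pt "0 0 0 0 0" --pt "0 0.0014 -0.0048 0 0" --pt "0 0.0022 -0.0077 0 0" --pt "0 0.0022 -0.0077 0 0" --pt "0 0.0022 -0.0077 0 0" --pt "0 0.0022 -0.0077 0 0" --pt "0 0.0022 -0.0077 0 0"

```text
clock: 18.25
position: [0.5746, 0.0199, 0.0503]
ee_rot: [-0.7, -0.097, 0.7, -0.097]
ft_force: [-0.3, 0.9, -0.3]
grip_width: 0.003
```

Run:
```python
from h import *
look()
p=camera('side');cv2.imwrite('pics/s7.png',cv2.resize(p["color"][160:260,230:360,::-1],None,fx=5.5,fy=5.5,interpolation=cv2.INTER_CUBIC))
```

```text
tcp [32.8 -5.5] [0.5746 0.0199 0.0503] t 18.25
top 45 tray mm [  -3. -147.] ext [28. 24.] zmed 0.018 px [183. 352.]
top 125 tray mm [-5. 65.] ext [43. 41.] zmed 0.082 px [197. 296.]
top 25 tray mm [ -67. -108.] ext [24. 12.] zmed 0.031 px [202. 346.]
top 23 tray mm [-103. -114.] ext [24. 12.] zmed 0.031 px [211. 351.]
side 36 tray mm [  -7. -132.] ext [17. 63.] zmed 0.018 px [193. 302.]
side 235 tray mm [ 88. -60.] ext [44. 90.] zmed 0.079 px [207. 273.]
side 20 tray mm [ 19. -17.] ext [16. 36.] zmed 0.058 px [211. 299.]
side 257 tray mm [-4. 67.] ext [43. 46.] zmed 0.079 px [229. 312.]
```

View pics/s7.png

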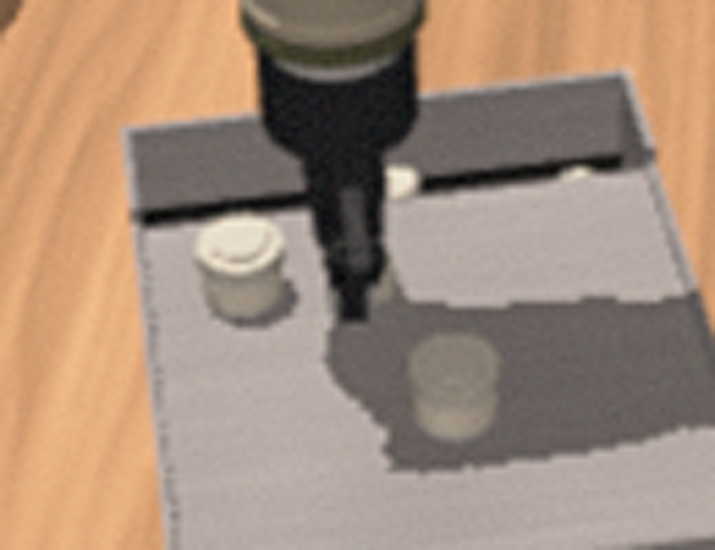

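A is still ahead of the finger (crop 385,285), centred at about x = 28. Pushing it over the edge, then lifting away.

step_arm --pt "0 0.0014 -0.0048 0 0" --pt "0 0.0022 -0.0077 0 0" --pt "0 0.0022 -0.0077 0 0" --pt "0 0.0022 -0.0077 0 0" --pt "0 0.0022 -0.0077 0 0" --pt "0 0.0022 -0.0077 0 0" --pt "0 0.0022 -0.0077 0 0" --pt "0 0.0022 -0.0077 0 0" --pt "0 0.0022 -0.0077 0 0" --pt "0 0.0022 -0.0077 0 0" --pt "0 0.0022 -0.0077 0 0" --pt "0 0.0022 -0.0077 0 0"

```text
clock: 19.4
position: [0.6001, -0.069, 0.0503]
ee_rot: [0.7, 0.098, -0.7, 0.098]
ft_force: [-0.1, -0.3, 0.4]
grip_width: -0.002
```

step_arm --pt "0 0.0014 -0.0048 0 0" --pt "0 0 0 0 0" --pt "0 0 0 0.03 0" --pt "0 0 0 0.035 0" --pt "0 0 0 0.035 0" --pt "0 -0.012 -0.035 0 0" --pt "0 -0.012 -0.035 0 0" --pt "0 -0.012 -0.035 0 0" --pt "0 -0.012 -0.035 0 0" --pt "0 -0.012 -0.035 0 0" --pt "0 -0.012 -0.035 0 0" --pt "0 0 0 0 0"

```text
clock: 20.4
position: [0.5254, -0.2918, 0.1499]
ee_rot: [-0.7, -0.093, 0.702, -0.095]
ft_force: [-1.0, -2.7, 0.5]
grip_width: 0.002
```

Run:
```python
from h import *
look()
p=camera('top');cv2.imwrite('pics/t8.png',cv2.resize(p["color"][130:260,240:390,::-1],None,fx=5,fy=4.6,interpolation=cv2.INTER_CUBIC))
```

```text
tcp [-100.  -291.7] [ 0.5254 -0.2918  0.1499] t 20.4
top 122 tray mm [ 85. -42.] ext [41. 44.] zmed 0.081 px [165. 317.]
top 48 tray mm [  -4. -147.] ext [30. 24.] zmed 0.018 px [183. 352.]
top 51 tray mm [  8. -76.] ext [27. 30.] zmed 0.059 px [183. 332.]
top 124 tray mm [-5. 65.] ext [43. 41.] zmed 0.081 px [197. 296.]
top 24 tray mm [ -67. -107.] ext [23. 12.] zmed 0.034 px [202. 346.]
top 23 tray mm [-103. -114.] ext [24. 12.] zmed 0.031 px [211. 351.]
side 126 tray mm [   5. -110.] ext [ 41. 104.] zmed 0.053 px [197. 300.]
side 233 tray mm [ 89. -40.] ext [42. 49.] zmed 0.079 px [208. 273.]
side 254 tray mm [-4. 65.] ext [43. 47.] zmed 0.079 px [229. 312.]
```

View pics/t8.png

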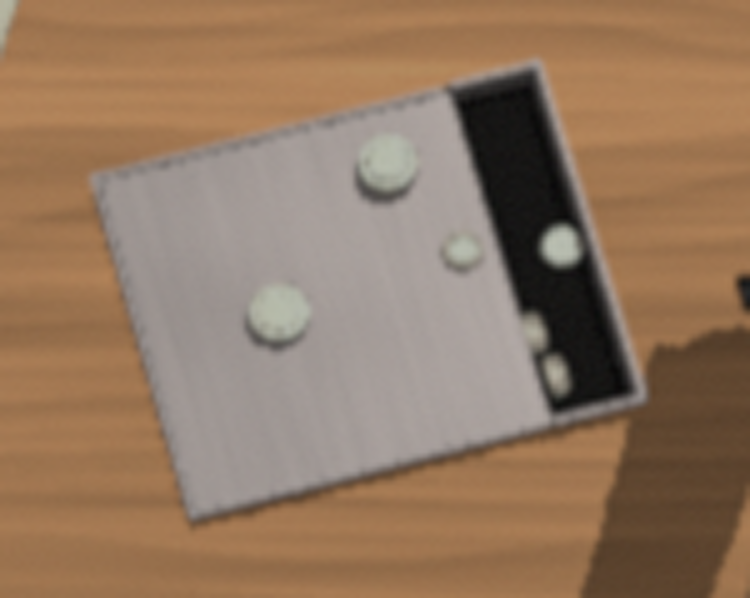

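A slipped sideways off the finger and sits at tray (8,−76), crop (462,250), still on the deck. The other three are in the trough and both pots are unmoved. I'll push A again, centred.

step_arm --pt "0 0.0041 0.0344 0 0" --pt "0 0.0041 0.0344 0 0" --pt "0 0.0041 0.0344 0 0" --pt "0 0.0041 0.0344 0 0" --pt "0 0.0041 0.0344 0 0" --pt "0 0.0041 0.0344 0 0" --pt "0 0.0041 0.0344 0 0" --pt "0 0.0041 0.0344 0 0" --pt "0 0 0 -0.03 0" --pt "0 0 0 -0.03 0" --pt "0 0 0 0 0" --pt "0 0 0 0 0"

```text
clock: 21.55
position: [0.5609, -0.0063, 0.0897]
ee_rot: [-0.699, -0.099, 0.701, -0.098]
ft_force: [0.9, -0.2, 1.1]
grip_width: -0.002
```

```bash
python3 -c "
from h import *
s=monitor.get_obs();print(tf(s['position'])*1e3,s['position'])"
```

```text
[ 12.49825401 -26.98856786] [ 0.56092495 -0.00632244  0.08974976]
```

step_arm --pt "0 -0.0053 -0.0015 0 0" --pt "0 0 0 -0.02 0" --pt "0 0 0 -0.014 0" --pt "0 0 0 -0.005 0" --pt "0 0 0 0 0" --pt "0 0.0014 -0.0048 0 0" --pt "0 0.0014 -0.0048 0 0"

```text
clock: 22.13
position: [0.5603, -0.0191, 0.0523]
ee_rot: [0.701, 0.098, -0.7, 0.098]
ft_force: [-0.1, -0.2, 0.8]
grip_width: 0.001
```

```bash
python3 -c "
from h import *
look()" | grep -E "tcp|side"
```

```text
tcp [  8.3 -39.1] [ 0.5603 -0.0191  0.0523] t 22.1333
side 15 tray mm [ -98. -112.] ext [22. 24.] zmed 0.034 px [192. 334.]
side 238 tray mm [ 88. -39.] ext [43. 48.] zmed 0.079 px [208. 273.]
side 17 tray mm [ 21. -38.] ext [ 4. 22.] zmed 0.066 px [206. 297.]
side 256 tray mm [-4. 67.] ext [43. 45.] zmed 0.079 px [229. 312.]
```

step_arm --pt "0 0.0018 -0.0062 0 0" --pt "0 0.0018 -0.0062 0 0" --pt "0 0.0018 -0.0062 0 0" --pt "0 0.0018 -0.0062 0 0" --pt "0 0.0018 -0.0062 0 0" --pt "0 0.0018 -0.0062 0 0" --pt "0 0.0018 -0.0062 0 0" --pt "0 0.0018 -0.0062 0 0" --pt "0 0.0018 -0.0062 0 0" --pt "0 0.0018 -0.0062 0 0" --pt "0 0 0 0 0"

```text
clock: 23.15
position: [0.5777, -0.0831, 0.0511]
ee_rot: [-0.7, -0.097, 0.701, -0.097]
ft_force: [0.2, 0.9, -0.6]
grip_width: -0.001
```

step_arm --pt "0 0 0 0.03 0" --pt "0 0 0 0.035 0" --pt "0 0 0 0.035 0" --pt "0 -0.012 -0.035 0 0" --pt "0 -0.012 -0.035 0 0" --pt "0 -0.012 -0.035 0 0" --pt "0 -0.012 -0.035 0 0" --pt "0 -0.012 -0.035 0 0" --pt "0 -0.012 -0.035 0 0" --pt "0 0 0 0 0"

```text
clock: 23.98
position: [0.5015, -0.2997, 0.1508]
ee_rot: [-0.7, -0.093, 0.702, -0.095]
ft_force: [-1.5, -1.6, -1.0]
grip_width: 0.003
```

Run:
```python
from h import *
look()
p=camera('top');cv2.imwrite('pics/t9.png',cv2.resize(p["color"][130:260,240:390,::-1],None,fx=5,fy=4.6,interpolation=cv2.INTER_CUBIC))
```

```text
tcp [-125.2 -292.8] [ 0.5015 -0.2997  0.1508] t 23.9833
top 123 tray mm [ 89. -41.] ext [50. 42.] zmed 0.082 px [165. 317.]
top 78 tray mm [   2. -138.] ext [39. 42.] zmed 0.021 px [181. 350.]
top 125 tray mm [-5. 66.] ext [44. 43.] zmed 0.082 px [197. 296.]
top 25 tray mm [ -67. -107.] ext [24. 12.] zmed 0.033 px [202. 346.]
top 23 tray mm [-103. -114.] ext [24. 13.] zmed 0.032 px [211. 351.]
side 91 tray mm [   7. -131.] ext [44. 62.] zmed 0.023 px [194. 298.]
side 232 tray mm [ 89. -59.] ext [42. 84.] zmed 0.079 px [207. 273.]
side 254 tray mm [-4. 66.] ext [42. 49.] zmed 0.079 px [229. 312.]
```

View pics/t9.png

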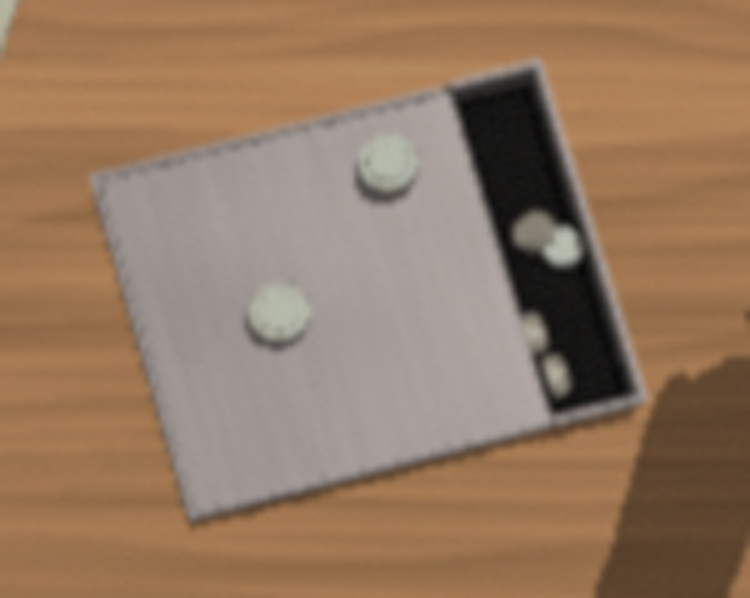

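All four caps are in the trough: A tilted on B at about (545,237), C at (533,332), D at (556,376). The pots are where they started, and the arm is clear.

Run:
```python
from h import *
p=camera('top');W=pts(p)
for q in('phone','mouse','sharps_bin'):
    d=regions_of(p,q)[:1]
    if d: print(q,np.round(np.median(W[d[0]["region"]],0),3))
print(ticket.hand_in())
```

```text
phone [0.417 0.464 0.01 ]
mouse [ 0.38  -0.517  0.029]
sharps_bin [ 0.617 -0.507  0.151]
the job is handed in; nothing more can be done
None
```

All four caps are in the trough and I've handed the job in, about 24 s into the 54 s allowed. No verdict was reported.

- **Caps:** each was swept over the edge with closed fingers. In the last top view two stand on edge against the deck wall, one lies flat, and the fourth rests tilted on the flat one. All four measure below 45 mm.
- **Slip on the last cap:** I shifted it sideways to get past pot 1. It then slid off the finger just before the edge, so I pushed it again from behind.
- **Pots:** both are upright and within 2–3 mm of where they started, which is about the measurement error.
- **Phone, mouse and sharps bin:** they measured within about 1 cm of the first reading. The bin differed most, at 7–9 mm. The arm never went near any of them, so I take that as scatter in the detected outline.
- **Forces:** wrist force readings stayed around 3 N or less, close to the sensor noise. The force on each cap was not measured separately.

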